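# Weigh the shaker on the counter steelyard

### The arm

A 7-joint arm with a two-finger parallel gripper is mounted at the origin on a cart in front of the work surface, level with it; the furniture and walls round the work are solid. World frame = base frame: x ahead of the robot, y to its left, z up, the work surface at z = 0. Lengths are in mm, angles in rad, forces in N, time in s.
With the tool pointing down it reaches from about 400 to 875 mm from the base axis. Payload 4.4 kg.
Tool frame: the origin (TCP) lies on the centre line of the jaws, within the pads' length; the fingertips stand 11 mm ahead of it and the grasp point (between the pads) lies 8 mm behind it (ctrl.tips_ahead is the distance from the TCP to the fingertips, in mm); z points along the fingers, y is the line along which they close (so a half turn about z gives the same grasp; the last joint's range is limited). The gripper opens to 85 mm and grips with 20 to 120 N. Pads are 22 mm wide; open, the fingers measure 114 mm over their backs; the gripper's body (76 mm by 85 mm) begins 54 mm behind the grasp point. The pads swing forward as they close: fully open they stand 13 mm farther back than shut.
Start: joints at [1.168, 0.628, 0.038, 1.517, -0.027, 0.996, -0.02], TCP at [214.834, -613.486, 203.413] pointing down, gripper open.
Joint ranges: [-3.06, 3.06], [-0.37, 2.12], [-1.25, 1.32], [0.18, 2.47], [-1.1, 4.24], [0.23, 1.98], [-2.94, 2.94]. Speed limits (rad/s): [2.57, 2.57, 3.14, 3.14, 3.14, 3.14, 3.14].

### API

Orientations are given as [roll, pitch, yaw] about the fixed x, y, z axes, in that order (R = Rz(yaw) Ry(pitch) Rx(roll)).
In Python, from cell import ctrl, eyes, job gives the robot as it stands. The module is installed in compiled form; this text tells all that it offers.
- The arm moves only by the tool carry_out, never from a script. Its argument "moves" is a list of rows, each an object of numbers: "tx", "ty", "tz": the shift along the tool's x, y, z as a fraction of full scale; "twist": the turn about the tool's z as a fraction of full scale; "fingers": the opening, from 0 (shut) to 1 (fully open). In form: [{"tx": .., "ty": .., "tz": .., "twist": .., "fingers": ..}, ...]. A call has 1 to 12 rows; each row shifts and turns the commanded pose from where the row before left it, along the tool's axes as they then stand; what a row does not reach is not made up. Full scale, the value 1, is 0.3 m for a shift and pi rad for a turn. A row lasts 1/8 s, in which the tool goes at most 62.5 mm and 10.7 degrees, less where a joint would pass 70% of its speed; a pose out of reach is approached as far as the arm can. A call with a number of a shift or a turn outside -1 to 1 is refused whole. A call with a gripper value outside its range is refused whole. The fingers move at their own pace and stop on an object; the grip force is fixed at half the most. Time passes only in rows, so rows that do not move let the fingers close. It gives the time, the measured TCP pose, the force, the opening and the grip force at its end, in the units of the state.
- ctrl.read_state(): the state, without advancing time (a new reading comes with each control period).
- eyes.get_image(name): name is "side" or "top"; returns a dict with "color" (480x640x3 uint8, blue, green, red), "fovy" (degrees; the focal length in pixels is half the picture's height over the tangent of half this angle, whatever the lens; pixels are square), "cx", "cy" (the principal point, pixels), "world_from_camera" (4x4, takes a point from camera to world coordinates). Camera axes: x right, y up, looking along -z (the intrinsics and any distortion apply to the point x, -y, -z); pixel columns grow to the right and rows downward; lengths in mm; the calibration is good to about 2 mm. A picture is of the moment at which its call begins. There is no depth.
- job.finish_job(): hands the job in; it is judged then, once.
The state is a dict: "clock": time; "qpos": joint angles; "qd": joint speeds; "tau": joint torques, N m; "eef_pos": TCP position; "tool_rot": TCP orientation; "force": force on the tool from outside, world axes, zero at the start; "torque": the same for the moment, N m; "width": finger opening in mm; "gripper_force": force on a finger pad.
Only numpy, scipy, OpenCV 4.12 (cv2) and the standard library are available. Lean on these libraries where they do the work, as an engineer would, in place of code of your own. Each camera call takes 0.05 s, during which the arm holds its last target. There are 200 camera calls.

### The job

Weigh the shaker to see how full it is: stand it upright in the middle of the scale's round pan, then slide the poise along the notched beam until the pointer at the beam's end comes to rest between the two thick black marks on the index post. Treat the scale gently and leave the other things on the counter where they are.

Things in the scene. Friction and masses are not known exactly. Their poses are not given: they have to be found in the camera images.
- shaker: The shaker: clear body, grey domed cap, 90 mm tall, body 44 mm in diameter up to 66 mm, cap 34 mm above that; stands loose on the counter, left or right of the scale. Origin at the centre of its underside, z up its axis. Its weight is not known (0.15 to 0.27 kg).
- steelyard: The counter scale, fixed: grey base 80 x 480 x 18 mm, 182 mm column, white index post. Origin on the counter under the pivot, which is 170 mm up; y along the level beam from pivot to post, x away from the robot, z up. Base from y = -165 to 315 mm. Delicate bearings: keep any press or shove on beam, pan or poise under 20 N, any pinch under 12 N a finger; at its stops the beam is rigid.
- pan_top (a point): Centre of the round pan's upper face, on which the load stands. The pan is 100 mm across with a 7 mm rim; it sits on the beam's short arm, 120 mm from the pivot on the -y side, its face 155 mm above the counter when the beam is level; a linkage keeps it level while it rises and sinks 14 mm with the beam. Empty, it stands high; under the load it sinks onto its stop.
- beam (a joint): Tilt of the beam about the pivot (rad): 0 level (pointer midway between the marks), positive with pointer end up and pan down; stops at -0.12 and +0.12; the marks leave 0.03 either way. It settles in about 2 s when nothing touches it. One notch outward lowers the resting tilt by about 0.04. Pushing the tab outward may tilt the pointer down a little while the push lasts.
- poise (a joint): Position of the poise along the beam (m), 0 at the notch nearest the pivot, growing outward to the index post, up to 0.18; notches every 12 mm (0, 0.012, 0.024 ...). A sprung pawl holds it in each notch; it takes roughly 3 to 6 N along the beam to push it over to the next, where it clicks in. Loads like the shaker balance between about 0.06 and 0.17.
- poise_tab (a point): Point to grip or push on the poise's upright tab, 15 mm below the tab's top. The tab is 14 mm along the beam and 22 mm across it, and stands 42 mm clear above the brass saddle (30 mm along the beam, 33 mm across). This point lies 9 mm above the pivot's height with the beam level, and at poise = 0 it is 75 mm from the pivot towards the index post. It leans, rises and sinks with the beam.
- pointer_tip (a point): The dark pointer at the beam's long end; this point is its tip, 294 mm out from the pivot and 45 mm below it; 4 mm thick.
- index_centre (a point): Middle between the two thick black marks (collars) on the white index post, fixed, just beyond the pointer tip, 303 mm from the pivot and 125 mm above the counter; the collars' inner edges are 11 mm above and below it. The post is 16 x 8 mm and 180 mm tall. Steel stop pins 42 mm above and below this point reach in over and under the pointer.
- tub: A closed dessert tub, 72 mm across and 71 mm tall, a bystander left or right of the scale. Origin at the centre of its underside.
- can: A drink can, 66 mm across and 115 mm tall, a bystander at the left. Origin at the centre of its underside.
Mind the look-alikes: they are no part of the job. What is shaped like the shaker but orange or purple is not meant.

How it is judged (in metres and radians):
On the way:
1. the shaker stands released on the pan, which has sunk under it (contact force between shaker and steelyard above 0.5 N and contact force between shaker and the fingers below 0.05 N and distance between shaker and pan_top below 0.03 m and angle between shaker's own z axis and vertical below 0.15 rad and value of joint beam above 0.06 rad), for 0.2 s.
At the end, for the whole second after the job is handed in: the shaker stands upright on the pan within 30 mm of its middle, and the beam is at rest within 0.031 rad of level, so that the pointer lies between the two thick marks (value of joint beam between -0.031 and 0.031 rad and velocity of joint beam between -0.03 and 0.03 rad/s and distance between shaker and pan_top below 0.03 m and angle between shaker's own z axis and vertical below 0.15 rad and linear speed of shaker below 0.02 m/s); the robot touches nothing.
It fails at once if the scale is pressed, shoved or squeezed with more than 30 N by the robot (contact force between the arm and steelyard above 30 N).
It fails at once if the shaker is pressed onto the scale with more than 25 N (contact force between shaker and steelyard above 25 N).
It fails at once if a bystander is moved by more than 30 mm (distance of any of tub, can from where it was at the start of the episode above 0.03 m).
It also fails if it takes over 72 s, if anything falls off the work surface, if the arm or the gripper's body presses on something with over 40 N, if the wrist force passes 120 N, or if a joint passes its speed limit or range.

## Working session

There is one attempt and no reset: what is moved stays moved. The work goes in short steps, Python scripts to look and compute and a tool call to move; the robot and the scene stay as the last step left them, time stands still between calls to the robot, and variables do not carry over. Pictures are saved under pics/ and viewed, at most 10 in all, crops included, and the job is handed in when it is done.

Besides the shell and the picture viewer there is one more tool, called after "Emit:" as name(argument=value, ...), one argument or row to a line, values as JSON. carry_out: Moves the arm, as the interface text tells. Its arguments: {"type":"object","properties":{"moves":{"type":"array","items":{"type":"object","properties":{"tx":{"type":"number","minimum":-1,"maximum":1},"ty":{"type":"number","minimum":-1,"maximum":1},"tz":{"type":"number","minimum":-1,"maximum":1},"twist":{"type":"number","minimum":-1,"maximum":1},"fingers":{"type":"number"}}}}},"required":["moves"]}

```bash
mkdir -p pics; cat > h.py <<'E'
import cv2, numpy as np
from cell import ctrl, eyes, job
def snap(n,f):
    im=eyes.get_image(n); cv2.imwrite('pics/'+f,im['color']); return im
def ray(im,u,v):
    f=im['color'].shape[0]/2/np.tan(np.radians(im['fovy'])/2)
    T=np.array(im['world_from_camera'])
    d=T[:3,:3]@np.array([(u-im['cx'])/f,-(v-im['cy'])/f,-1.]); return T[:3,3],d
def onz(im,u,v,z):
    o,d=ray(im,u,v); return o+d*(z-o[2])/d[2]
def proj(im,p):
    f=im['color'].shape[0]/2/np.tan(np.radians(im['fovy'])/2)
    c=(np.linalg.inv(np.array(im['world_from_camera']))@np.r_[p,1])[:3]
    return np.array([im['cx']+f*c[0]/-c[2], im['cy']-f*c[1]/-c[2]])
E
python3 - <<'E'
from h import *
for n in('side','top'):
    im=snap(n,n+'0.png'); print(n,{k:(np.round(v,3).tolist() if k!='color' else v.shape) for k,v in im.items()})
s=ctrl.read_state(); print({k:np.round(v,3).tolist() for k,v in s.items()},ctrl.tips_ahead)
E
```

```text
side {'color': (480, 640, 3), 'fovy': 44.716, 'cx': 323.611, 'cy': 243.497, 'world_from_camera': [[0.944, 0.148, -0.294, 89.971], [-0.329, 0.361, -0.873, -1274.468], [-0.023, 0.921, 0.39, 727.429], [0.0, 0.0, 0.0, 1.0]]}
top {'color': (480, 640, 3), 'fovy': 44.784, 'cx': 314.895, 'cy': 234.804, 'world_from_camera': [[-0.244, 0.768, -0.592, -520.665], [-0.97, -0.186, 0.158, 343.863], [0.012, 0.612, 0.79, 1532.506], [0.0, 0.0, 0.0, 1.0]]}
{'clock': 0.1, 'qpos': [1.168, 0.629, 0.038, 1.518, -0.027, 0.996, -0.02], 'qd': [0.0, -0.003, -0.001, -0.002, -0.0, 0.0, 0.0], 'tau': [0.003, -56.452, 1.23, -19.397, 0.011, 0.005, 0.0], 'eef_pos': [214.633, -612.87, 202.576], 'tool_rot': [-3.14, 0.0, 0.337], 'force': [0.09, -0.432, 0.139], 'torque': [0.018, -0.058, 0.033], 'gripper_force': 0.0, 'width': 85.438} 11.0
```

View pics/side0.png

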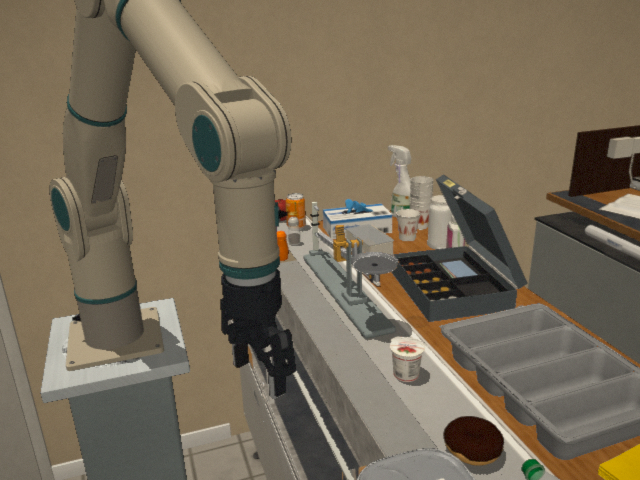

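View pics/top0.png

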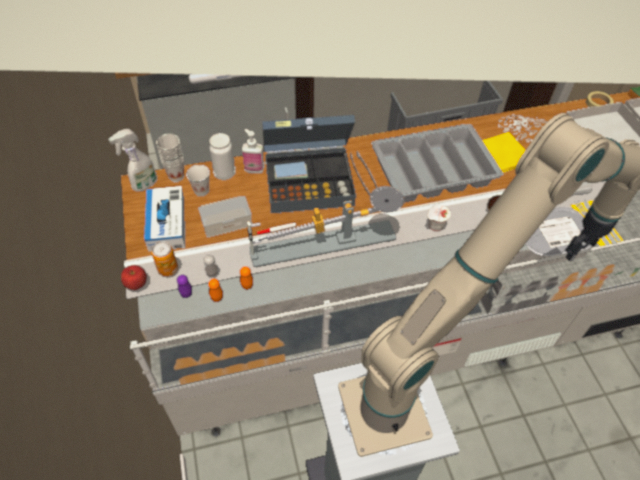

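Side view: the scale runs from pan (376,264) to post (314,228), and the grey shaker is at about (293,232). Top view: shaker (211,266), can (164,260), tub (438,217), pan (386,200), poise (319,220), post (252,240). Next I'll zoom in.

```bash
python3 - <<'E'
import cv2,numpy as np
t=cv2.imread('pics/top0.png')[170:310,130:450]; s=cv2.imread('pics/side0.png')[190:345,260:430]
a=cv2.resize(t,None,fx=2.5,fy=2.5,interpolation=cv2.INTER_CUBIC)
cv2.imwrite('pics/c1.png',a)
cv2.imwrite('pics/c2.png',cv2.resize(s,None,fx=3.8,fy=3.8,interpolation=cv2.INTER_CUBIC))
E
```

```text
(no output)
```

View pics/c1.png

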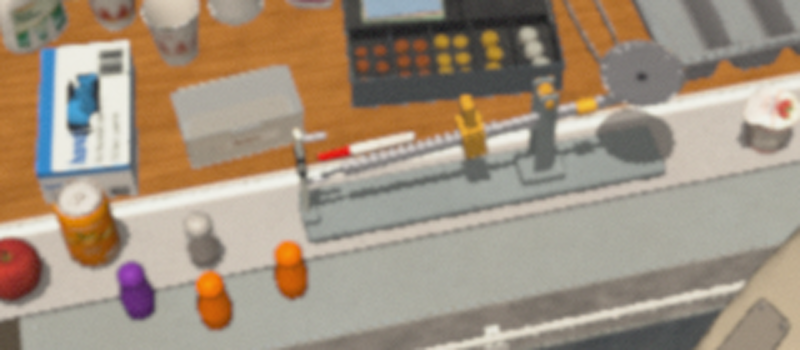

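View pics/c2.png

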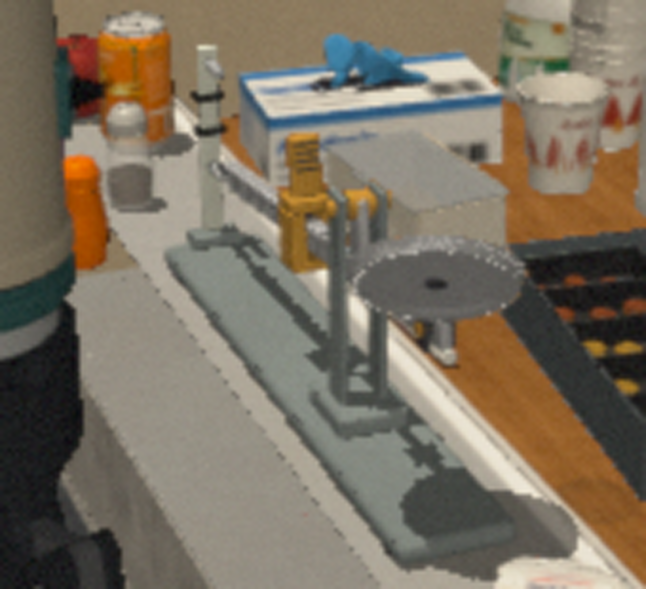

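Top crop: shaker cap top at (197,214) and its foot at (206,264), pan centre at (641,77), poise tab at (468,110), post top at (297,133). Side crop: cap top at (127,104), foot at (132,207), pan centre at (436,284), post top at (206,47), tab top at (303,135).

```bash
cat >> h.py <<'E'
def tri(a,ua,b,ub):
    (o,d),(p,e)=ray(a,*ua),ray(b,*ub)
    d=d/np.linalg.norm(d);e=e/np.linalg.norm(e)
    t=np.linalg.lstsq(np.c_[d,-e],p-o,rcond=None)[0]
    A,B=o+d*t[0],p+e*t[1]; return (A+B)/2,np.linalg.norm(A-B)
E
python3 - <<'E'
from h import *
S=eyes.get_image('side');T=eyes.get_image('top')
t=lambda x,y:(130+x/2.5,170+y/2.5); s=lambda x,y:(260+x/3.8,190+y/3.8)
for n,a,b in [('cap',(198,218),(127,107)),('foot',(206,262),(132,203)),('pan',(641,77),(436,284)),('posttop',(297,133),(206,47)),('tabtop',(466,98),(303,135))]:
    p,g=tri(T,t(*a),S,s(*b)); print(n,p.round(1),g.round(1))
for n,a,z in [('cap',(198,216),88),('foot',(205,258),0),('pan',(641,77),162),('post',(297,133),180),('bFL',(308,240),18),('bFR',(665,172),18),('bBL',(308,195),18)]:
    print('T',n,onz(T,*t(*a),z).round(1))
for n,a,z in [('cap',(127,107),86),('foot',(132,203),0),('pan',(436,284),162),('post',(206,47),180),('bFR',(405,560),18),('bBR',(510,530),18),('bFL',(168,255),18)]:
    print('S',n,onz(S,*s(*a),z).round(1))
E
```

```text
cap [552.3 387.6  88.1] 0.8
foot [551.3 389.9  -0.9] 4.4
pan [ 579.6 -178.9  166.7] 0.3
posttop [580.  253.5 179.4] 1.7
tabtop [581.5  45.3 182.7] 4.1
T cap [555.8 387.2  88. ]
T foot [554.3 390.1   0. ]
T pan [ 583.2 -180.7  162. ]
T post [580.7 253.5 180. ]
T bFL [538.3 259.8  18. ]
T bFR [ 534.7 -214.1   18. ]
T bBL [607.8 247.1  18. ]
S cap [553.3 392.3  86. ]
S foot [553.4 390.8   0. ]
S pan [ 584.  -169.5  162. ]
S post [578.3 250.4 180. ]
S bFR [ 536.9 -234.9   18. ]
S bBR [ 609.2 -226.9   18. ]
S bFL [538.2 238.8  18. ]
```

```bash
python3 - <<'E'
from h import *
T=eyes.get_image('top')
t=lambda x,y:(130+x/2.5,170+y/2.5)
for n,a,z in [('can',(82,196),115),('canfoot',(98,250),0),('purple',(131,272),88),('or1',(210,283),88),('or2',(288,252),88),('tub',(771,108),71),('box',(135,190),0),('boxtop',(132,190),50)]:
    print(n,onz(T,*t(*a),z).round(0))
E
```

```text
can [598. 518. 115.]
canfoot [598. 520.   0.]
purple [493. 475.  88.]
or1 [456. 387.  88.]
or2 [478. 290.  88.]
tub [ 565. -365.   71.]
box [682. 464.  -0.]
boxtop [644. 464.  50.]
```

Emit:
carry_out(
  moves=[
    {"tz":-0.2,"fingers":1},
    {"tz":-0.2},
    {"tz":-0.1},
  ],
)

```text
validation failed for argument at $.mo...
```

Emit:
carry_out(
  moves=[
    {"tx":0,"ty":0,"tz":-0.2,"twist":0.0535,"fingers":1},
    {"tx":0,"ty":0,"tz":-0.2,"twist":0.0535,"fingers":1},
    {"tx":0.1,"ty":0,"tz":-0.1,"twist":0,"fingers":1},
    {"tx":0.15,"ty":0,"tz":0,"twist":0,"fingers":1},
  ],
)

```text
clock: 0.75
eef_pos: [289.2, -615.6, 357.6]
tool_rot: [3.135, -0.002, -0.003]
force: [0.2, -0.4, -0.6]
width: 85.6
gripper_force: 0.0
```

Emit:
carry_out(
  moves=[
    {"tx":0.14,"ty":-0.14,"tz":0,"twist":0,"fingers":1},
    {"tx":0.14,"ty":-0.14,"tz":0,"twist":0,"fingers":1},
    {"tx":0.14,"ty":-0.14,"tz":0,"twist":0,"fingers":1},
    {"tx":0.14,"ty":-0.14,"tz":0,"twist":0,"fingers":1},
    {"tx":0.14,"ty":-0.14,"tz":0,"twist":0,"fingers":1},
    {"tx":0.1,"ty":-0.18,"tz":0,"twist":0,"fingers":1},
    {"tx":0,"ty":-0.2,"tz":0,"twist":0,"fingers":1},
    {"tx":0,"ty":-0.2,"tz":0,"twist":0,"fingers":1},
    {"tx":0,"ty":-0.2,"tz":0,"twist":0,"fingers":1},
    {"tx":0,"ty":-0.2,"tz":0,"twist":0,"fingers":1},
    {"tx":0,"ty":-0.2,"tz":0,"twist":0,"fingers":1},
    {"tx":0,"ty":-0.2,"tz":0,"twist":0,"fingers":1},
  ],
)

```text
clock: 2.25
eef_pos: [529.1, 12.6, 353.6]
tool_rot: [3.142, -0.001, 0.001]
force: [1.5, -0.1, 0.1]
width: 85.2
gripper_force: 0.0
```

Emit:
carry_out(
  moves=[
    {"tx":0.04,"ty":-0.2,"tz":0,"twist":0,"fingers":1},
    {"tx":0.04,"ty":-0.2,"tz":0,"twist":0,"fingers":1},
    {"tx":0,"ty":-0.2,"tz":0,"twist":0,"fingers":1},
    {"tx":0,"ty":-0.2,"tz":0,"twist":0,"fingers":1},
    {"tx":0,"ty":-0.2,"tz":0.1,"twist":0,"fingers":1},
    {"tx":0,"ty":-0.2,"tz":0.2,"twist":0,"fingers":1},
    {"tx":0,"ty":-0.05,"tz":0.2,"twist":0,"fingers":1},
    {"tx":0,"ty":0,"tz":0.2,"twist":0,"fingers":1},
    {"tx":0,"ty":0,"tz":0,"twist":0,"fingers":1},
  ],
)

```text
clock: 3.38
eef_pos: [549.7, 363.4, 156.3]
tool_rot: [3.135, 0.009, 0.001]
force: [0.0, -0.3, 0.8]
width: 85.1
gripper_force: 0.0
```

```bash
python3 - <<'E'
from h import *
p=ctrl.read_state()['eef_pos'];print(np.round(p,1))
S=snap('side','s1.png');T=snap('top','t1.png')
out=[]
for im in(T,S):
    c=im['color'].copy()
    u,v=proj(im,np.r_[p[:2],90]).astype(int); print(u,v)
    out.append(cv2.resize(c[v-45:v+45,u-55:u+55],(400,327),interpolation=cv2.INTER_CUBIC))
cv2.imwrite('pics/c3.png',np.hstack(out))
E
```

```text
[549.7 363.4 156.3]
217 256
294 220
```

View pics/c3.png

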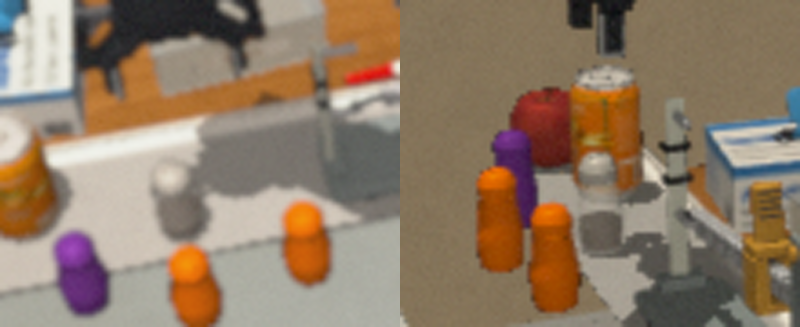

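The close look agrees with the earlier estimate: the cap top is at (172,172) in the left half, about 25 mm further to +y than the tool.

Emit:
carry_out(
  moves=[
    {"tx":0.01,"ty":-0.085,"tz":0,"twist":0,"fingers":1},
    {"tx":0,"ty":0,"tz":0.1,"twist":0,"fingers":1},
    {"tx":0,"ty":0,"tz":0.1,"twist":0,"fingers":1},
    {"tx":0,"ty":0,"tz":0.1,"twist":0,"fingers":1},
    {"tx":0,"ty":0,"tz":0.09,"twist":0,"fingers":1},
    {"tx":0,"ty":0,"tz":0,"twist":0,"fingers":1},
  ],
)

```text
clock: 4.22
eef_pos: [557.3, 391.5, 45.7]
tool_rot: [-3.141, -0.001, -0.0]
force: [0.6, -0.8, 0.8]
width: 85.7
gripper_force: 0.0
```

Emit:
carry_out(
  moves=[
    {"tx":-0.01,"ty":0.005,"tz":0.025,"twist":0,"fingers":1},
    {"tx":0,"ty":0,"tz":0,"twist":0,"fingers":1},
  ],
)

```text
clock: 4.47
eef_pos: [553.7, 390.2, 38.3]
tool_rot: [-3.141, -0.001, 0.001]
force: [-0.2, 0.2, -0.5]
width: 85.4
gripper_force: 0.0
```

Emit:
carry_out(
  moves=[
    {"tx":0,"ty":0,"tz":0,"twist":0,"fingers":0.3},
    {"tx":0,"ty":0,"tz":0,"twist":0,"fingers":0.3},
    {"tx":0,"ty":0,"tz":0,"twist":0,"fingers":0.3},
    {"tx":0,"ty":0,"tz":0,"twist":0,"fingers":0.3},
    {"tx":0,"ty":0,"tz":0,"twist":0,"fingers":0.3},
    {"tx":0,"ty":0,"tz":0,"twist":0,"fingers":0.3},
  ],
)

```text
clock: 5.22
eef_pos: [553.7, 389.7, 37.4]
tool_rot: [-3.142, -0.001, 0.0]
force: [0.3, -1.5, 5.1]
width: 31.2
gripper_force: 59.4
```

```bash
python3 - <<'E'
from h import *
s=ctrl.read_state();p=s['eef_pos'];print(np.round(p,1),s['width'])
S=snap('side','s2.png');T=snap('top','t2.png')
out=[]
for im in(T,S):
    u,v=proj(im,np.r_[p[:2],60]).astype(int); print(u,v)
    out.append(cv2.resize(im['color'][v-45:v+45,u-55:u+55],(400,327),interpolation=cv2.INTER_CUBIC))
cv2.imwrite('pics/c4.png',np.hstack(out))
E
```

```text
[553.7 389.7  37.4] 31.200474583626104
209 262
294 226
```

View pics/c4.png

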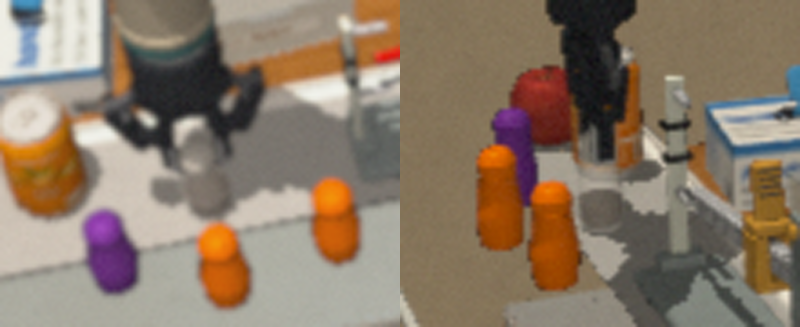

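```bash
python3 - <<'E'
from h import *
S=eyes.get_image('side');T=eyes.get_image('top')
a=lambda x,y:(209-55+x/3.636,262-45+y/3.636); b=lambda x,y:(294-55+(x-400)/3.636,226-45+y/3.636)
print('tip -y', tri(T,a(222,162),S,b(607,180)))
s=ctrl.read_state();print(np.round(s['force'],1),s['width'],s['gripper_force'],np.round(s['qpos'],3))
t0=cv2.imread('pics/top0.png');s0=cv2.imread('pics/side0.png')
# initial tips as expected: both fingers
for dy in(-50,50):
    y=.337; p=np.array([214.8+dy*np.sin(y)*-1,-613.5+dy*np.cos(y),203-11+13])
    print(proj(S,p).round(),proj(T,p).round())
x=np.hstack([cv2.resize(s0[300:410,210:310],(400,440)),cv2.resize(t0[200:270,550:640],(400,311))[:311].copy() if 0 else cv2.resize(t0[190:290,540:640],(400,440))])
cv2.imwrite('pics/c5.png',x)
E
```

```text
tip -y (array([556.06570174, 373.28034323,  52.19374678]), np.float64(4.277281734641542))
[-0.7 -1.2  6.5] 31.11442076730681 59.44776459236891 [-0.616  0.859 -0.069  1.558  0.079  0.727 -2.291]
[282. 422.] [588. 252.]
[243. 387.] [564. 268.]
```

View pics/c5.png

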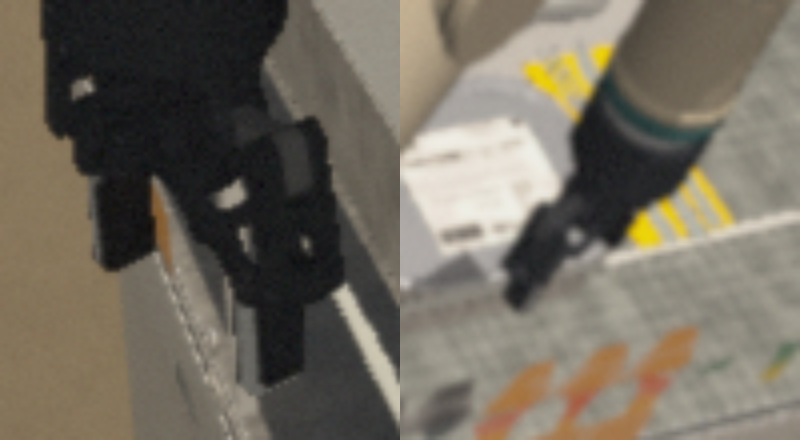

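```bash
python3 - <<'E'
from h import *
S=eyes.get_image('side');T=eyes.get_image('top')
print(tri(T,(540+112/4,190+303/4),S,(210+112/4,300+270/4)))
print(tri(T,(540+112/4,190+303/4),S,(210+270/4,300+388/4)))
y=.337
for dy in(-50,50): print(np.array([214.8-dy*np.sin(y),-613.5+dy*np.cos(y),205]).round())
E
```

```text
(array([ 190.84044677, -561.61331962,  233.91502076]), np.float64(8.817822344919918))
(array([ 228.67021812, -595.86184571,  187.65637065]), np.float64(31.24191204423049))
[ 231. -661.  205.]
[ 198. -566.  205.]
```

The gripper sits about 30 mm higher in the images than stated: a 31 mm width is the cap, and the tips triangulate high. I'll open, lower by 25 mm while checking the force, and grip again on the 44 mm body.

Emit:
carry_out(
  moves=[
    {"tx":0,"ty":0,"tz":0,"twist":0,"fingers":1},
    {"tx":0,"ty":0,"tz":0,"twist":0,"fingers":1},
    {"tx":0,"ty":0,"tz":0,"twist":0,"fingers":1},
    {"tx":0,"ty":0,"tz":0,"twist":0,"fingers":1},
    {"tx":0,"ty":0,"tz":0,"twist":0,"fingers":1},
    {"tx":0,"ty":0,"tz":0.03,"twist":0,"fingers":1},
    {"tx":0,"ty":0,"tz":0,"twist":0,"fingers":1},
  ],
)

```text
clock: 6.4
eef_pos: [552.5, 389.2, 26.6]
tool_rot: [3.14, 0.002, 0.001]
force: [0.0, -0.7, 0.1]
width: 85.1
gripper_force: 0.0
```

Emit:
carry_out(
  moves=[
    {"tx":0,"ty":0,"tz":0.03,"twist":0,"fingers":1},
    {"tx":0,"ty":0,"tz":0,"twist":0,"fingers":1},
  ],
)

```text
clock: 6.65
eef_pos: [552.5, 389.3, 17.7]
tool_rot: [3.14, 0.001, 0.001]
force: [0.4, -0.6, -0.1]
width: 85.8
gripper_force: 0.0
```

```bash
python3 - <<'E'
from h import *
s=ctrl.read_state();p=s['eef_pos'];print(np.round(p,1),s['width'])
S=snap('side','s3.png');T=snap('top','t3.png')
out=[]
for im in(T,S):
    u,v=proj(im,np.r_[p[:2],60]).astype(int); print(u,v)
    out.append(cv2.resize(im['color'][v-45:v+45,u-55:u+55],(400,327),interpolation=cv2.INTER_CUBIC))
cv2.imwrite('pics/c6.png',np.hstack(out))
E
```

```text
[552.5 389.3  17.7] 85.8310452774979
209 262
293 226
```

View pics/c6.png

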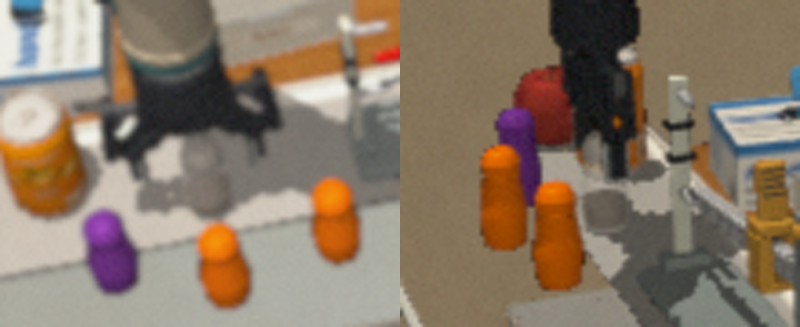

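Fingertips in the left half are at (137,172) and (262,153), straddling the shaker. The near tip in the right half is at (617,180). I'll triangulate it.

```bash
python3 - <<'E'
from h import *
S=eyes.get_image('side');T=eyes.get_image('top')
a=lambda x,y:(154+x/3.636,217+y/3.636); b=lambda x,y:(238+(x-400)/3.636,181+y/3.636)
print(tri(T,a(262,153),S,b(617,180)))
# dark-tip pixel check: projected tip for actual z hypotheses
for z in(20,30,40,50,60):
    p=np.array([552.5,389.3-48,z]);u,v=proj(T,p);w,q=proj(S,p)
    print(z,((u-154)*3.636).round(),((v-217)*3.636).round(),(400+(w-238)*3.636).round(),((q-181)*3.636).round())
E
```

```text
(array([550.58306327, 338.89170453,  64.42530804]), np.float64(0.8061293983100833))
20 265.0 182.0 621.0 226.0
30 263.0 175.0 620.0 216.0
40 262.0 169.0 620.0 205.0
50 261.0 162.0 619.0 194.0
60 259.0 155.0 619.0 183.0
```

Emit:
carry_out(
  moves=[
    {"tx":0,"ty":0,"tz":0.03,"twist":0,"fingers":1},
    {"tx":0,"ty":0,"tz":0,"twist":0,"fingers":1},
  ],
)

```text
clock: 7.1
eef_pos: [552.5, 389.3, 8.8]
tool_rot: [3.14, 0.001, 0.001]
force: [-0.6, -0.3, -0.8]
width: 85.6
gripper_force: 0.0
```

Emit:
carry_out(
  moves=[
    {"tx":0,"ty":0,"tz":0.03,"twist":0,"fingers":1},
    {"tx":0,"ty":0,"tz":0,"twist":0,"fingers":1},
  ],
)

```text
clock: 7.35
eef_pos: [552.5, 389.3, -0.3]
tool_rot: [3.141, 0.001, 0.001]
force: [1.4, -0.2, -0.5]
width: 85.2
gripper_force: 0.0
```

Emit:
carry_out(
  moves=[
    {"tx":0,"ty":0,"tz":0.02,"twist":0,"fingers":1},
    {"tx":0,"ty":0,"tz":0,"twist":0,"fingers":1},
  ],
)

```text
clock: 7.6
eef_pos: [552.8, 389.6, -5.8]
tool_rot: [3.141, 0.001, 0.001]
force: [-0.3, 0.3, 0.1]
width: 85.6
gripper_force: 0.0
```

Emit:
carry_out(
  moves=[
    {"tx":0,"ty":0,"tz":0,"twist":0,"fingers":0.4},
    {"tx":0,"ty":0,"tz":0,"twist":0,"fingers":0.4},
    {"tx":0,"ty":0,"tz":0,"twist":0,"fingers":0.4},
    {"tx":0,"ty":0,"tz":0,"twist":0,"fingers":0.4},
    {"tx":0,"ty":0,"tz":0,"twist":0,"fingers":0.4},
    {"tx":0,"ty":0,"tz":0,"twist":0,"fingers":0.4},
  ],
)

```text
clock: 8.35
eef_pos: [553.7, 389.6, -4.4]
tool_rot: [3.142, -0.001, 0.0]
force: [0.0, -0.9, 6.3]
width: 39.1
gripper_force: 61.2
```

Emit:
carry_out(
  moves=[
    {"tx":0,"ty":0,"tz":-0.1,"twist":0,"fingers":0.4},
    {"tx":0,"ty":0,"tz":-0.2,"twist":0,"fingers":0.4},
    {"tx":0,"ty":0,"tz":-0.2,"twist":0,"fingers":0.4},
    {"tx":0,"ty":0,"tz":-0.2,"twist":0,"fingers":0.4},
    {"tx":0,"ty":0,"tz":-0.2,"twist":0,"fingers":0.4},
    {"tx":0,"ty":0,"tz":0,"twist":0,"fingers":0.4},
    {"tx":0,"ty":0,"tz":0,"twist":0,"fingers":0.4},
  ],
)

```text
clock: 9.22
eef_pos: [552.4, 389.3, 263.5]
tool_rot: [3.14, 0.002, 0.001]
force: [-0.1, -0.3, -3.1]
width: 39.6
gripper_force: 61.3
```

```bash
python3 - <<'E'
from h import *
S=snap('side','s4.png');T=snap('top','t4.png')
s=ctrl.read_state();p=s['eef_pos'];print(np.round(p,1),s['width'],np.round(s['force'],2),s['clock'])
out=[]
for im in(T,S):
    u,v=proj(im,p+[0,0,40]).astype(int); print(u,v)
    out.append(cv2.resize(im['color'][v-45:v+45,u-55:u+55],(400,327),interpolation=cv2.INTER_CUBIC))
cv2.imwrite('pics/c7.png',np.hstack(out))
E
```

```text
[552.  388.9 262.1] 39.31449255528921 [-0.44 -0.31 -2.89] 9.325
198 212
290 151
```

View pics/c7.png

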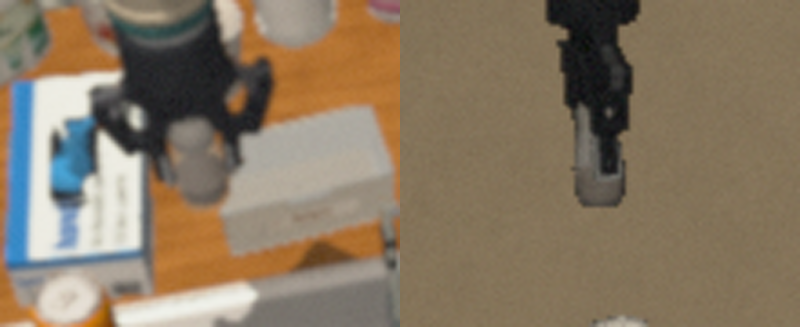

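The shaker hangs upright in the jaws (right half: bottom at (600,203)). I'll carry it high over the scale to the pan.

```bash
python3 - <<'E'
from h import *
S=eyes.get_image('side');T=eyes.get_image('top')
a=lambda x,y:(143+x/3.636,167+y/3.636); b=lambda x,y:(235+(x-400)/3.636,106+y/3.636)
print(tri(T,a(203,198),S,b(600,200)))
f=[]
for i in range(6): eyes.get_image('side') if i else 0; f.append(ctrl.read_state()['force'][2])
print(np.round(f,2),np.mean(f))
E
```

```text
(array([549.49336517, 393.40590275, 269.37136825]), np.float64(4.343894183969941))
[-2.63 -1.36 -1.9  -1.66 -1.59 -1.48] -1.768012390900262
```

Emit:
carry_out(
  moves=[
    {"tx":0,"ty":0.1,"tz":0,"twist":0,"fingers":0.4},
    {"tx":0.03,"ty":0.18,"tz":0,"twist":0,"fingers":0.4},
    {"tx":0.03,"ty":0.18,"tz":0,"twist":0,"fingers":0.4},
    {"tx":0.03,"ty":0.18,"tz":0,"twist":0,"fingers":0.4},
    {"tx":0,"ty":0.18,"tz":0,"twist":0,"fingers":0.4},
    {"tx":0,"ty":0.18,"tz":0,"twist":0,"fingers":0.4},
    {"tx":0,"ty":0.18,"tz":0,"twist":0,"fingers":0.4},
    {"tx":0,"ty":0.18,"tz":0,"twist":0,"fingers":0.4},
    {"tx":0,"ty":0.18,"tz":0,"twist":0,"fingers":0.4},
    {"tx":0,"ty":0.18,"tz":0,"twist":0,"fingers":0.4},
    {"tx":0,"ty":0.17,"tz":0,"twist":0,"fingers":0.4},
    {"tx":0,"ty":0,"tz":0,"twist":0,"fingers":0.4},
  ],
)

```text
clock: 11.18
eef_pos: [579.3, -184.1, 264.7]
tool_rot: [3.138, 0.0, -0.009]
force: [-0.3, 0.2, -2.2]
width: 39.5
gripper_force: 61.4
```

Emit:
carry_out(
  moves=[
    {"tx":0,"ty":0,"tz":0,"twist":0,"fingers":0.4},
    {"tx":0,"ty":0,"tz":0,"twist":0,"fingers":0.4},
  ],
)

```text
clock: 11.42
eef_pos: [580.9, -175.3, 264.8]
tool_rot: [-3.141, -0.0, 0.003]
force: [1.1, 0.4, -1.9]
width: 39.2
gripper_force: 61.4
```

Emit:
carry_out(
  moves=[
    {"tx":0,"ty":0.008,"tz":0.1,"twist":0,"fingers":0.4},
    {"tx":0,"ty":0,"tz":0.1,"twist":0,"fingers":0.4},
    {"tx":0,"ty":0,"tz":0.07,"twist":0,"fingers":0.4},
    {"tx":0,"ty":0,"tz":0,"twist":0,"fingers":0.4},
    {"tx":0,"ty":0,"tz":0,"twist":0,"fingers":0.4},
  ],
)

```text
clock: 12.05
eef_pos: [581.5, -179.0, 184.8]
tool_rot: [3.141, -0.002, 0.002]
force: [1.0, -0.0, -2.0]
width: 39.3
gripper_force: 61.4
```

```bash
python3 - <<'E'
from h import *
S=snap('side','s5.png');T=snap('top','t5.png')
s=ctrl.read_state();p=s['eef_pos'];print(np.round(p,1),np.round(s['force'],2),s['clock'])
out=[]
for im in(T,S):
    u,v=proj(im,np.r_[580,-178,175]).astype(int); print(u,v)
    out.append(cv2.resize(im['color'][v-45:v+45,u-55:u+55],(400,327),interpolation=cv2.INTER_CUBIC))
cv2.imwrite('pics/c8.png',np.hstack(out))
E
```

```text
[ 581.6 -179.4  185.1] [ 0.61  0.03 -1.37] 12.15
386 198
374 261
```

View pics/c8.png

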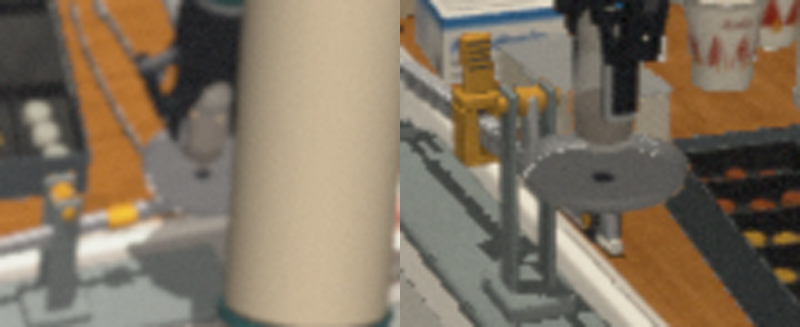

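The shaker hangs just above the pan and is lined up over the hole in both views: bottom (205,160) against hole (203,175), and bottom (607,143) against hole (603,177). I'll lower it slowly.

Emit:
carry_out(
  moves=[
    {"tx":0,"ty":0,"tz":0.03,"twist":0,"fingers":0.4},
    {"tx":0,"ty":0,"tz":0.02,"twist":0,"fingers":0.4},
    {"tx":0,"ty":0,"tz":0.01,"twist":0,"fingers":0.4},
    {"tx":0,"ty":0,"tz":0.01,"twist":0,"fingers":0.4},
    {"tx":0,"ty":0,"tz":0.01,"twist":0,"fingers":0.4},
    {"tx":0,"ty":0,"tz":0,"twist":0,"fingers":0.4},
  ],
)

```text
clock: 12.9
eef_pos: [580.6, -179.4, 159.7]
tool_rot: [-3.141, -0.0, 0.001]
force: [-0.2, 1.0, -1.4]
width: 39.4
gripper_force: 61.5
```

Emit:
carry_out(
  moves=[
    {"tx":0,"ty":0,"tz":0.01,"twist":0,"fingers":0.4},
    {"tx":0,"ty":0,"tz":0.01,"twist":0,"fingers":0.4},
    {"tx":0,"ty":0,"tz":0.01,"twist":0,"fingers":0.4},
    {"tx":0,"ty":0,"tz":0,"twist":0,"fingers":0.4},
  ],
)

```text
clock: 13.4
eef_pos: [580.5, -179.6, 150.5]
tool_rot: [3.142, 0.0, 0.001]
force: [-0.1, 1.1, -0.5]
width: 39.0
gripper_force: 61.5
```

Emit:
carry_out(
  moves=[
    {"tx":0,"ty":0,"tz":0.01,"twist":0,"fingers":0.4},
    {"tx":0,"ty":0,"tz":0.01,"twist":0,"fingers":0.4},
    {"tx":0,"ty":0,"tz":0,"twist":0,"fingers":0.4},
  ],
)

```text
clock: 13.78
eef_pos: [580.5, -179.6, 144.5]
tool_rot: [-3.142, 0.0, 0.001]
force: [0.6, 0.2, -0.8]
width: 39.0
gripper_force: 61.5
```

Emit:
carry_out(
  moves=[
    {"tx":0,"ty":0,"tz":0.008,"twist":0,"fingers":0.4},
    {"tx":0,"ty":0,"tz":0,"twist":0,"fingers":0.4},
  ],
)

```text
clock: 14.02
eef_pos: [580.5, -179.6, 142.2]
tool_rot: [-3.142, 0.0, 0.001]
force: [-0.5, 0.9, -0.2]
width: 39.4
gripper_force: 61.6
```

Emit:
carry_out(
  moves=[
    {"tx":0,"ty":0,"tz":0.006,"twist":0,"fingers":0.4},
    {"tx":0,"ty":0,"tz":0,"twist":0,"fingers":0.4},
  ],
)

```text
clock: 14.28
eef_pos: [580.6, -179.5, 140.5]
tool_rot: [-3.142, 0.0, 0.001]
force: [0.6, 0.6, -0.3]
width: 39.2
gripper_force: 61.6
```

Emit:
carry_out(
  moves=[
    {"tx":0,"ty":0,"tz":0.006,"twist":0,"fingers":0.4},
    {"tx":0,"ty":0,"tz":0,"twist":0,"fingers":0.4},
  ],
)

```text
clock: 14.52
eef_pos: [580.6, -179.5, 138.6]
tool_rot: [-3.142, -0.0, 0.001]
force: [0.5, 1.1, -0.3]
width: 39.1
gripper_force: 61.6
```

Emit:
carry_out(
  moves=[
    {"tx":0,"ty":0,"tz":0.006,"twist":0,"fingers":0.4},
    {"tx":0,"ty":0,"tz":0,"twist":0,"fingers":0.4},
  ],
)

```text
clock: 14.78
eef_pos: [580.6, -179.6, 136.8]
tool_rot: [3.142, 0.0, 0.001]
force: [-0.2, 1.2, 0.4]
width: 39.3
gripper_force: 61.6
```

Emit:
carry_out(
  moves=[
    {"tx":0,"ty":0,"tz":0,"twist":0,"fingers":0.6},
    {"tx":0,"ty":0,"tz":0,"twist":0,"fingers":0.8},
    {"tx":0,"ty":0,"tz":0,"twist":0,"fingers":1},
    {"tx":0,"ty":0,"tz":0,"twist":0,"fingers":1},
    {"tx":0,"ty":0,"tz":0,"twist":0,"fingers":1},
    {"tx":0,"ty":0,"tz":-0.05,"twist":0,"fingers":1},
    {"tx":0,"ty":0,"tz":-0.15,"twist":0,"fingers":1},
    {"tx":0,"ty":0,"tz":-0.15,"twist":0,"fingers":1},
    {"tx":0,"ty":0,"tz":-0.1,"twist":0,"fingers":1},
  ],
)

```text
clock: 15.9
eef_pos: [581.5, -179.8, 275.6]
tool_rot: [3.141, -0.004, 0.001]
force: [1.2, -1.1, 0.3]
width: 85.6
gripper_force: 0.0
```

```bash
cat >> h.py <<'E'
PX,PY=580.5,-57.
def tab(f=False):
    "poise tab: orange-yellow blob, topmost point in each view inside window"
    r=[]
    for n in('top','side'):
        im=eyes.get_image(n); hsv=cv2.cvtColor(im['color'],cv2.COLOR_BGR2HSV)
        m=cv2.inRange(hsv,(15,120,90),(32,255,255))
        a=np.array([proj(im,[PX,PY+y,z]) for y in(35,275) for z in(165,215)]); lo=a.min(0).astype(int)-4; hi=a.max(0).astype(int)+4
        w=np.zeros_like(m); w[lo[1]:hi[1],lo[0]:hi[0]]=m[lo[1]:hi[1],lo[0]:hi[0]]
        k,l,st,c=cv2.connectedComponentsWithStats(w)
        r.append((im,[(st[i].tolist(),c[i].round(1).tolist()) for i in range(1,k) if st[i][4]>8]))
    return r
E
python3 - <<'E'
from h import *
(T,a),(S,b)=tab(); print(a,b,sep='\n')
cv2.imwrite('pics/s6.png',S['color']);cv2.imwrite('pics/t6.png',T['color'])
# pointer candidates: projections of tip at tilts
for th in(-.12,-.06,0,.06,.12):
    p=[PX,PY+294*np.cos(th)+45*np.sin(th),170-45*np.cos(th)+294*np.sin(th)]
    print(th,proj(S,p).round(1),proj(T,p).round(1))
c=[proj(S,[PX,PY+303,z]).round(1).tolist() for z in(114,136,180)];print(c)
E
```

```text
[([255, 195, 87, 33, 887], [289.9, 211.8]), ([305, 195, 6, 4, 19], [307.6, 196.5]), ([325, 195, 5, 3, 12], [326.9, 195.8])]
[([331, 216, 17, 28, 266], [338.8, 231.1]), ([318, 221, 10, 16, 37], [321.9, 227.4])]
-0.12 [318.1 233.6] [258.7 240. ]
-0.06 [317.4 227.6] [257.  236.9]
0 [316.9 221.6] [255.5 233.6]
0.06 [316.5 215.6] [254.4 230.1]
0.12 [316.2 209.7] [253.7 226.5]
[[316.1, 224.1], [315.8, 217.0], [315.4, 202.7]]
```

Emit:
carry_out(
  moves=[
    {"tx":0,"ty":-0.15,"tz":0,"twist":0,"fingers":0},
    {"tx":0,"ty":-0.17,"tz":0,"twist":0,"fingers":0},
    {"tx":0,"ty":-0.17,"tz":0,"twist":0,"fingers":0},
    {"tx":0,"ty":-0.1,"tz":0,"twist":0,"fingers":0},
    {"tx":0,"ty":0,"tz":0,"twist":0.05,"fingers":0},
    {"tx":0,"ty":0,"tz":0,"twist":0.05,"fingers":0},
  ],
)

```text
clock: 16.75
eef_pos: [580.0, -1.9, 271.9]
tool_rot: [3.141, 0.001, -0.317]
force: [0.2, 0.3, 1.0]
width: -0.0
gripper_force: 0.0
```

```bash
python3 - <<'E'
from h import *
s=ctrl.read_state();print(np.round(s['qpos'],2),np.round(s['tool_rot'],3),np.round(s['eef_pos'],1),s['width'])
E
```

```text
[-0.06  0.46  0.03  1.63 -0.01  1.06 -1.92] [ 3.141e+00  1.000e-03 -3.170e-01] [580.   -1.9 271.9] -0.006059696424290163
```

Emit:
carry_out(
  moves=[
    {"tx":0,"ty":0,"tz":0,"twist":-0.0546,"fingers":0},
    {"tx":0,"ty":0,"tz":0,"twist":-0.0546,"fingers":0},
    {"tx":0,"ty":0,"tz":0,"twist":-0.0546,"fingers":0},
    {"tx":0,"ty":0,"tz":0,"twist":-0.0546,"fingers":0},
    {"tx":0,"ty":0,"tz":0,"twist":-0.0546,"fingers":0},
    {"tx":0,"ty":0,"tz":0,"twist":-0.0546,"fingers":0},
    {"tx":0,"ty":0,"tz":0,"twist":-0.0546,"fingers":0},
    {"tx":0,"ty":0,"tz":0,"twist":-0.0546,"fingers":0},
    {"tx":0,"ty":0,"tz":0,"twist":-0.0546,"fingers":0},
    {"tx":0,"ty":0,"tz":0,"twist":-0.0546,"fingers":0},
    {"tx":0,"ty":0,"tz":0,"twist":-0.0546,"fingers":0},
    {"tx":0,"ty":0,"tz":0,"twist":0,"fingers":0},
  ],
)

```text
clock: 18.25
eef_pos: [580.1, -2.8, 271.8]
tool_rot: [-3.141, -0.0, 1.571]
force: [-0.2, 0.8, 0.2]
width: -0.2
gripper_force: 0.0
```

```bash
cat >> h.py <<'E'
def look(tag):
    S=eyes.get_image('side');T=eyes.get_image('top')
    cv2.imwrite(f'pics/S_{tag}.png',S['color']);cv2.imwrite(f'pics/T_{tag}.png',T['color'])
    hsv=cv2.cvtColor(S['color'],cv2.COLOR_BGR2HSV)
    m=cv2.inRange(hsv,(15,120,60),(32,255,255))[205:265,300:360]
    k,l,st,c=cv2.connectedComponentsWithStats(m)
    print('yellow',[(st[i]+[300,205,0,0,0]).tolist() for i in range(1,k) if st[i][4]>8])
    g=cv2.cvtColor(S['color'],cv2.COLOR_BGR2GRAY)
    print('cols 311..321, rows 198..240');
    for v in range(198,240): print(v,g[v,308:325].tolist())
    return S,T
E
python3 - <<'E'
from h import *
s=ctrl.read_state();print(np.round(s['tool_rot'],3),np.round(s['eef_pos'],1))
look('a')
E
```

```text
[-3.141 -0.     1.571] [580.1  -2.8 271.8]
yellow [[331, 216, 18, 36, 332], [318, 221, 8, 13, 27], [350, 239, 9, 9, 42]]
cols 311..321, rows 198..240
198 [115, 122, 120, 121, 117, 118, 115, 120, 119, 118, 118, 117, 117, 117, 119, 118, 118]
199 [121, 118, 119, 121, 118, 117, 117, 116, 118, 120, 117, 119, 116, 120, 121, 113, 117]
200 [114, 118, 119, 120, 121, 118, 120, 115, 117, 116, 116, 118, 121, 118, 117, 118, 119]
201 [117, 118, 119, 118, 133, 135, 133, 130, 129, 120, 116, 119, 119, 120, 119, 118, 117]
202 [118, 118, 120, 131, 200, 207, 200, 187, 172, 127, 120, 117, 120, 117, 115, 119, 119]
203 [118, 118, 117, 126, 153, 153, 150, 148, 145, 122, 117, 120, 119, 120, 120, 117, 119]
204 [113, 117, 117, 120, 137, 142, 138, 140, 139, 120, 118, 116, 117, 117, 121, 120, 115]
205 [118, 120, 119, 120, 139, 141, 129, 134, 140, 123, 119, 120, 118, 117, 119, 120, 119]
206 [118, 115, 118, 122, 141, 133, 147, 167, 168, 134, 120, 118, 120, 119, 118, 120, 117]
207 [118, 119, 117, 118, 140, 136, 122, 151, 165, 150, 121, 116, 122, 119, 118, 118, 118]
208 [117, 118, 119, 119, 136, 137, 124, 118, 150, 
[... 2039 characters left out ...]
 160, 139, 139, 136, 119, 121, 144, 207, 200, 167, 176, 167, 128, 108]
233 [162, 164, 160, 161, 142, 135, 119, 110, 157, 152, 180, 214, 200, 170, 175, 156, 123]
234 [166, 162, 163, 161, 143, 137, 122, 119, 155, 171, 179, 215, 221, 200, 168, 178, 161]
235 [162, 163, 163, 162, 147, 140, 132, 114, 130, 162, 169, 185, 220, 221, 202, 167, 176]
236 [166, 162, 162, 161, 149, 137, 136, 130, 116, 136, 126, 137, 209, 222, 221, 197, 169]
237 [165, 163, 165, 159, 150, 141, 135, 132, 129, 121, 121, 142, 198, 219, 223, 220, 198]
238 [163, 163, 163, 162, 149, 140, 134, 135, 133, 134, 145, 165, 185, 208, 220, 222, 217]
239 [163, 162, 162, 163, 151, 137, 132, 132, 133, 133, 146, 162, 172, 188, 209, 220, 221]
```

The marks are at rows 215.3 and 224.2 and the pointer at row 210.3, at the upper stop. So the pan is down under the shaker. I'll bring the shut fingers down inside the tab and push outward.

Emit:
carry_out(
  moves=[
    {"tx":0,"ty":0,"tz":0.15,"twist":0,"fingers":0},
    {"tx":0,"ty":0,"tz":0.15,"twist":0,"fingers":0},
    {"tx":0,"ty":0,"tz":0.1,"twist":0,"fingers":0},
    {"tx":0,"ty":0,"tz":0,"twist":0,"fingers":0},
    {"tx":0.03,"ty":0,"tz":0,"twist":0,"fingers":0},
    {"tx":0.03,"ty":0,"tz":0,"twist":0,"fingers":0},
  ],
)

```text
clock: 19.1
eef_pos: [581.6, 16.6, 153.7]
tool_rot: [3.138, -0.001, 1.573]
force: [0.4, 0.2, 0.4]
width: -0.1
gripper_force: 0.0
```

Emit:
carry_out(
  moves=[
    {"tx":0.02,"ty":0,"tz":0,"twist":0,"fingers":0},
    {"tx":0.02,"ty":0,"tz":0,"twist":0,"fingers":0},
    {"tx":0.02,"ty":0,"tz":0,"twist":0,"fingers":0},
  ],
)

```text
clock: 19.48
eef_pos: [580.4, 33.7, 152.2]
tool_rot: [3.141, 0.0, 1.573]
force: [0.1, -2.7, -0.3]
width: 0.3
gripper_force: 1.6
```

Emit:
carry_out(
  moves=[
    {"tx":0.02,"ty":0,"tz":0,"twist":0,"fingers":0},
    {"tx":0.02,"ty":0,"tz":0,"twist":0,"fingers":0},
  ],
)

```text
clock: 19.73
eef_pos: [580.1, 45.9, 151.9]
tool_rot: [-3.141, 0.0, 1.574]
force: [1.6, -3.6, -0.2]
width: 0.3
gripper_force: 1.6
```

Emit:
carry_out(
  moves=[
    {"tx":0.02,"ty":0,"tz":0,"twist":0,"fingers":0},
    {"tx":0.02,"ty":0,"tz":0,"twist":0,"fingers":0},
    {"tx":0.02,"ty":0,"tz":0,"twist":0,"fingers":0},
    {"tx":0.02,"ty":0,"tz":0,"twist":0,"fingers":0},
    {"tx":0.02,"ty":0,"tz":0,"twist":0,"fingers":0},
  ],
)

```text
clock: 20.35
eef_pos: [580.2, 75.6, 151.9]
tool_rot: [-3.141, 0.0, 1.573]
force: [0.1, -1.0, -0.4]
width: -0.2
gripper_force: 0.3
```

```bash
cat >> h.py <<'E'
def ptr():
    s=ctrl.read_state();print(np.round(s['clock'],2),np.round(s['eef_pos'],1),np.round(s['force'],1))
    g=cv2.cvtColor(eyes.get_image('side')['color'],cv2.COLOR_BGR2GRAY)
    for v in range(206,236): print(v,g[v,312:322].tolist())
E
python3 -c "
from h import *
ptr()
g=cv2.imread('pics/side0.png',0)
print('initial')
for v in range(222,238): print(v,g[v,312:322].tolist())"
```

```text
20.35 [580.2  75.6 151.9] [ 0.1 -1.  -0.4]
206 [139, 133, 147, 163, 166, 133, 120, 121, 119, 117]
207 [140, 137, 122, 150, 168, 147, 122, 119, 120, 116]
208 [135, 137, 123, 122, 150, 156, 122, 120, 118, 120]
209 [134, 139, 136, 122, 120, 118, 112, 119, 121, 120]
210 [135, 139, 136, 133, 119, 112, 86, 112, 115, 118]
211 [134, 137, 139, 134, 128, 116, 115, 114, 118, 117]
212 [128, 139, 137, 110, 83, 72, 114, 118, 118, 119]
213 [130, 137, 131, 99, 75, 67, 119, 126, 123, 125]
214 [116, 128, 109, 95, 65, 111, 164, 166, 159, 151]
215 [44, 49, 43, 40, 41, 79, 127, 147, 147, 145]
216 [38, 49, 51, 60, 77, 68, 102, 157, 154, 156]
217 [99, 126, 127, 130, 126, 102, 85, 113, 139, 163]
218 [113, 134, 135, 134, 130, 102, 84, 92, 139, 154]
219 [113, 134, 138, 136, 130, 102, 85, 93, 104, 130]
220 [106, 129, 137, 138, 132, 104, 81, 90, 98, 109]
221 [136, 135, 137, 137, 134, 118, 84, 91, 93, 82]
222 [131, 134, 134, 133, 127, 103, 72, 90, 96, 82]
223 [74, 117, 108, 100, 82, 70, 44, 66, 93, 100]
224 [40, 44, 41, 41, 37, 43, 36, 67, 99, 109]
225 [61, 51, 51, 64, 80, 96, 85, 98, 103, 106]
226 [137, 128, 12
[... 692 characters left out ...]
 [65, 56, 51, 64, 82, 102, 92, 102, 107, 106]
226 [139, 131, 132, 133, 134, 131, 113, 105, 107, 106]
227 [152, 143, 141, 139, 141, 137, 125, 112, 105, 109]
228 [158, 148, 145, 143, 139, 145, 167, 139, 117, 111]
229 [152, 143, 143, 140, 140, 144, 183, 178, 138, 117]
230 [147, 145, 139, 139, 139, 148, 181, 187, 178, 134]
231 [142, 146, 141, 139, 136, 153, 207, 180, 184, 175]
232 [142, 145, 136, 123, 124, 137, 174, 184, 174, 183]
233 [144, 140, 122, 113, 158, 105, 103, 161, 165, 165]
234 [149, 143, 129, 123, 154, 120, 79, 115, 147, 171]
235 [152, 148, 135, 117, 133, 157, 100, 78, 105, 131]
236 [155, 144, 138, 132, 123, 138, 119, 110, 98, 94]
237 [153, 144, 138, 140, 135, 125, 122, 118, 103, 88]
```

Emit:
carry_out(
  moves=[
    {"tx":-0.03,"ty":0,"tz":0,"twist":0,"fingers":0},
    {"tx":-0.01,"ty":0,"tz":0,"twist":0,"fingers":0},
    {"tx":0,"ty":0,"tz":0,"twist":0,"fingers":0},
    {"tx":0,"ty":0,"tz":0,"twist":0,"fingers":0},
    {"tx":0,"ty":0,"tz":0,"twist":0,"fingers":0},
    {"tx":0,"ty":0,"tz":0,"twist":0,"fingers":0},
    {"tx":0,"ty":0,"tz":0,"twist":0,"fingers":0},
    {"tx":0,"ty":0,"tz":0,"twist":0,"fingers":0},
    {"tx":0,"ty":0,"tz":0,"twist":0,"fingers":0},
    {"tx":0,"ty":0,"tz":0,"twist":0,"fingers":0},
    {"tx":0,"ty":0,"tz":0,"twist":0,"fingers":0},
    {"tx":0,"ty":0,"tz":0,"twist":0,"fingers":0},
  ],
)

```text
clock: 21.9
eef_pos: [580.3, 63.4, 152.0]
tool_rot: [3.142, -0.0, 1.573]
force: [-0.2, 0.5, 0.2]
width: -0.3
gripper_force: 0.0
```

```bash
cat >> h.py <<'E'
def row():
    "pointer row: darkest run in cols 315..317, marks/pins ignored"
    S=eyes.get_image('side')['color'];g=cv2.cvtColor(S,cv2.COLOR_BGR2GRAY)
    for v in range(207,233): print(v,g[v,314:322].tolist(),end=' | ' if v%2 else '\n')
    m=cv2.inRange(cv2.cvtColor(S,cv2.COLOR_BGR2HSV),(15,120,60),(32,255,255))[200:265,310:362]
    k,l,st,c=cv2.connectedComponentsWithStats(m)
    print('yellow',[((st[i]+[310,200,0,0,0]).tolist(),c[i].round(1)+[310,200]) for i in range(1,k) if st[i][4]>30])
    s=ctrl.read_state();print(np.round(s['clock'],2),np.round(s['eef_pos'],1),np.round(s['force'],1))
E
python3 -c "
from h import *
row()"
```

```text
207 [118, 150, 166, 152, 125, 117, 118, 121] | 208 [123, 118, 150, 156, 124, 116, 122, 120]
209 [134, 121, 119, 119, 109, 118, 116, 118] | 210 [140, 135, 122, 112, 91, 113, 118, 118]
211 [139, 137, 133, 115, 114, 119, 119, 117] | 212 [139, 132, 126, 87, 112, 120, 120, 120]
213 [129, 106, 80, 59, 106, 119, 117, 119] | 214 [106, 70, 67, 58, 88, 117, 109, 122]
215 [40, 36, 50, 104, 170, 163, 154, 146] | 216 [52, 64, 77, 93, 128, 145, 152, 155]
217 [129, 128, 124, 88, 99, 146, 156, 155] | 218 [134, 136, 132, 100, 87, 112, 142, 177]
219 [134, 134, 131, 101, 83, 89, 130, 148] | 220 [136, 138, 135, 109, 87, 90, 102, 125]
221 [137, 135, 131, 115, 98, 97, 94, 98] | 222 [136, 130, 128, 104, 78, 116, 100, 85]
223 [109, 98, 84, 70, 42, 67, 90, 85] | 224 [35, 37, 37, 42, 41, 62, 90, 89]
225 [52, 62, 78, 98, 88, 98, 100, 95] | 226 [131, 130, 128, 126, 108, 104, 103, 101]
227 [138, 134, 130, 134, 124, 107, 102, 103] | 228 [138, 135, 135, 141, 163, 135, 112, 105]
229 [139, 138, 137, 140, 178, 172, 134, 111] | 230 [139, 135, 134, 142, 174, 181, 169, 130]
231 [134, 133, 134, 145, 207, 176, 179, 166] | 232 [132, 117, 118, 146, 208, 200, 168, 173]
yellow [([319, 209, 20, 35, 250], array([329.5, 228.6])), ([350, 239, 9, 9, 44], array([354.5, 242.4]))]
21.95 [580.3  63.4 152. ] [-0.6  0.1  0.8]
```

Emit:
carry_out(
  moves=[
    {"tx":0.02,"ty":0,"tz":0,"twist":0,"fingers":0},
    {"tx":0.015,"ty":0,"tz":0,"twist":0,"fingers":0},
    {"tx":0.01,"ty":0,"tz":0,"twist":0,"fingers":0},
    {"tx":0.01,"ty":0,"tz":0,"twist":0,"fingers":0},
    {"tx":0.01,"ty":0,"tz":0,"twist":0,"fingers":0},
  ],
)

```text
clock: 22.58
eef_pos: [580.2, 81.6, 151.8]
tool_rot: [-3.141, 0.002, 1.573]
force: [0.5, -3.5, -0.4]
width: 0.0
gripper_force: 1.9
```

Emit:
carry_out(
  moves=[
    {"tx":-0.03,"ty":0,"tz":0,"twist":0,"fingers":0},
    {"tx":-0.01,"ty":0,"tz":0,"twist":0,"fingers":0},
    {"tx":0,"ty":0,"tz":0,"twist":0,"fingers":0},
    {"tx":0,"ty":0,"tz":0,"twist":0,"fingers":0},
    {"tx":0,"ty":0,"tz":0,"twist":0,"fingers":0},
    {"tx":0,"ty":0,"tz":0,"twist":0,"fingers":0},
    {"tx":0,"ty":0,"tz":0,"twist":0,"fingers":0},
    {"tx":0,"ty":0,"tz":0,"twist":0,"fingers":0},
    {"tx":0,"ty":0,"tz":0,"twist":0,"fingers":0},
    {"tx":0,"ty":0,"tz":0,"twist":0,"fingers":0},
    {"tx":0,"ty":0,"tz":0,"twist":0,"fingers":0},
    {"tx":0,"ty":0,"tz":0,"twist":0,"fingers":0},
  ],
)

```text
clock: 24.08
eef_pos: [580.3, 70.9, 152.0]
tool_rot: [3.142, -0.0, 1.573]
force: [0.6, 0.5, -0.8]
width: -0.1
gripper_force: 0.0
```

```bash
python3 -c "
from h import *
row()"
```

```text
207 [122, 153, 167, 147, 125, 118, 120, 121] | 208 [124, 121, 150, 156, 123, 121, 119, 120]
209 [136, 124, 119, 120, 114, 119, 120, 116] | 210 [136, 134, 120, 113, 87, 111, 118, 117]
211 [136, 135, 132, 117, 118, 115, 121, 120] | 212 [136, 132, 127, 88, 112, 119, 119, 119]
213 [133, 105, 81, 64, 107, 118, 120, 122] | 214 [105, 70, 67, 61, 87, 120, 126, 120]
215 [38, 37, 54, 107, 165, 166, 157, 147] | 216 [55, 61, 80, 92, 126, 144, 151, 155]
217 [131, 131, 125, 89, 100, 145, 154, 151] | 218 [137, 136, 131, 102, 87, 114, 145, 180]
219 [136, 136, 132, 104, 84, 92, 134, 151] | 220 [137, 136, 134, 105, 89, 95, 101, 128]
221 [138, 135, 135, 122, 111, 99, 97, 101] | 222 [134, 132, 127, 103, 77, 90, 94, 84]
223 [108, 100, 81, 68, 40, 64, 89, 93] | 224 [41, 38, 42, 45, 41, 67, 92, 87]
225 [54, 63, 78, 97, 87, 97, 100, 94] | 226 [129, 130, 129, 126, 109, 105, 101, 104]
227 [140, 133, 133, 129, 123, 108, 107, 107] | 228 [137, 137, 134, 140, 162, 133, 111, 105]
229 [135, 135, 132, 137, 176, 172, 136, 111] | 230 [133, 134, 135, 143, 174, 179, 169, 133]
231 [137, 133, 131, 144, 207, 175, 176, 166] | 232 [135, 118, 121, 145, 207, 203, 168, 180]
yellow [([324, 210, 15, 35, 234], array([330. , 229.2])), ([350, 239, 9, 9, 44], array([354.5, 242.4]))]
24.12 [580.3  70.9 152. ] [-0.7 -0.3  0.1]
```

Emit:
carry_out(
  moves=[
    {"tx":0.03,"ty":0,"tz":0,"twist":0,"fingers":0},
    {"tx":0.01,"ty":0,"tz":0,"twist":0,"fingers":0},
    {"tx":0.01,"ty":0,"tz":0,"twist":0,"fingers":0},
    {"tx":0.007,"ty":0,"tz":0,"twist":0,"fingers":0},
  ],
)

```text
clock: 24.62
eef_pos: [580.3, 88.5, 152.0]
tool_rot: [3.141, -0.0, 1.573]
force: [-0.6, -0.5, -0.6]
width: 0.1
gripper_force: 0.1
```

Emit:
carry_out(
  moves=[
    {"tx":-0.03,"ty":0,"tz":0,"twist":0,"fingers":0},
    {"tx":-0.01,"ty":0,"tz":0,"twist":0,"fingers":0},
    {"tx":0,"ty":0,"tz":0,"twist":0,"fingers":0},
    {"tx":0,"ty":0,"tz":0,"twist":0,"fingers":0},
    {"tx":0,"ty":0,"tz":0,"twist":0,"fingers":0},
    {"tx":0,"ty":0,"tz":0,"twist":0,"fingers":0},
    {"tx":0,"ty":0,"tz":0,"twist":0,"fingers":0},
    {"tx":0,"ty":0,"tz":0,"twist":0,"fingers":0},
    {"tx":0,"ty":0,"tz":0,"twist":0,"fingers":0},
    {"tx":0,"ty":0,"tz":0,"twist":0,"fingers":0},
    {"tx":0,"ty":0,"tz":0,"twist":0,"fingers":0},
    {"tx":0,"ty":0,"tz":0,"twist":0,"fingers":0},
  ],
)

```text
clock: 26.12
eef_pos: [580.3, 76.0, 152.0]
tool_rot: [3.142, -0.0, 1.573]
force: [0.2, 1.8, 0.5]
width: 0.2
gripper_force: 0.0
```

```bash
python3 -c "
from h import *
row()"
```

```text
207 [123, 151, 168, 150, 123, 118, 120, 118] | 208 [125, 119, 150, 157, 122, 119, 120, 120]
209 [133, 123, 118, 120, 109, 116, 121, 119] | 210 [138, 134, 120, 113, 89, 112, 118, 117]
211 [137, 135, 136, 116, 115, 117, 118, 114] | 212 [135, 135, 132, 91, 114, 119, 119, 118]
213 [135, 133, 125, 82, 106, 118, 121, 121] | 214 [109, 101, 84, 58, 59, 107, 119, 121]
215 [39, 42, 37, 27, 54, 109, 118, 118] | 216 [53, 58, 68, 61, 104, 116, 122, 120]
217 [125, 109, 79, 71, 108, 119, 125, 121] | 218 [132, 99, 71, 77, 107, 135, 165, 138]
219 [136, 126, 100, 98, 141, 148, 149, 145] | 220 [137, 136, 130, 103, 118, 169, 169, 165]
221 [137, 138, 132, 118, 98, 122, 132, 153] | 222 [135, 133, 127, 107, 81, 95, 124, 152]
223 [107, 101, 83, 74, 76, 93, 100, 118] | 224 [41, 42, 40, 48, 73, 94, 97, 93]
225 [49, 60, 81, 99, 102, 96, 84, 82] | 226 [125, 130, 127, 129, 111, 92, 93, 87]
227 [135, 133, 131, 133, 125, 105, 100, 95] | 228 [135, 136, 134, 140, 164, 131, 111, 104]
229 [138, 134, 135, 140, 175, 172, 137, 111] | 230 [135, 135, 134, 142, 176, 180, 171, 130]
231 [136, 131, 131, 146, 205, 173, 179, 167] | 232 [132, 119, 121, 142, 209, 199, 168, 176]
yellow [([321, 210, 17, 34, 253], array([328.8, 228.8])), ([350, 239, 9, 9, 42], array([354.4, 242.3]))]
26.18 [580.3  76.  152. ] [-0.3 -0.4 -0.9]
```

Emit:
carry_out(
  moves=[
    {"tx":0.03,"ty":0,"tz":0,"twist":0,"fingers":0},
    {"tx":0.02,"ty":0,"tz":0,"twist":0,"fingers":0},
    {"tx":0.01,"ty":0,"tz":0,"twist":0,"fingers":0},
    {"tx":0.01,"ty":0,"tz":0,"twist":0,"fingers":0},
    {"tx":0.01,"ty":0,"tz":0,"twist":0,"fingers":0},
  ],
)

```text
clock: 26.8
eef_pos: [580.1, 99.5, 151.8]
tool_rot: [-3.141, 0.001, 1.572]
force: [-0.0, -2.1, 0.5]
width: 0.3
gripper_force: 0.6
```

Emit:
carry_out(
  moves=[
    {"tx":-0.03,"ty":0,"tz":0,"twist":0,"fingers":0},
    {"tx":-0.01,"ty":0,"tz":0,"twist":0,"fingers":0},
    {"tx":0,"ty":0,"tz":0,"twist":0,"fingers":0},
    {"tx":0,"ty":0,"tz":0,"twist":0,"fingers":0},
    {"tx":0,"ty":0,"tz":0,"twist":0,"fingers":0},
    {"tx":0,"ty":0,"tz":0,"twist":0,"fingers":0},
    {"tx":0,"ty":0,"tz":0,"twist":0,"fingers":0},
    {"tx":0,"ty":0,"tz":0,"twist":0,"fingers":0},
    {"tx":0,"ty":0,"tz":0,"twist":0,"fingers":0},
    {"tx":0,"ty":0,"tz":0,"twist":0,"fingers":0},
    {"tx":0,"ty":0,"tz":0,"twist":0,"fingers":0},
    {"tx":0,"ty":0,"tz":0,"twist":0,"fingers":0},
  ],
)

```text
clock: 28.3
eef_pos: [580.2, 88.0, 152.0]
tool_rot: [3.142, -0.0, 1.573]
force: [0.5, 0.8, 0.1]
width: 0.1
gripper_force: 0.0
```

```bash
python3 -c "
from h import *
row()"
```

```text
207 [124, 152, 165, 146, 124, 121, 120, 119] | 208 [122, 121, 151, 155, 125, 118, 117, 117]
209 [136, 124, 119, 122, 109, 115, 120, 119] | 210 [138, 136, 119, 109, 88, 111, 116, 119]
211 [137, 137, 133, 118, 113, 117, 117, 120] | 212 [136, 136, 131, 90, 113, 116, 118, 119]
213 [134, 136, 127, 85, 106, 117, 118, 119] | 214 [112, 101, 83, 52, 58, 108, 119, 120]
215 [43, 42, 39, 33, 56, 108, 117, 120] | 216 [47, 62, 73, 66, 106, 115, 118, 118]
217 [127, 129, 126, 106, 116, 118, 117, 117] | 218 [137, 135, 130, 102, 116, 119, 120, 119]
219 [137, 134, 131, 106, 116, 118, 121, 115] | 220 [138, 136, 130, 108, 116, 119, 114, 85]
221 [135, 119, 94, 88, 110, 119, 125, 116] | 222 [133, 127, 84, 90, 161, 166, 165, 158]
223 [106, 100, 77, 62, 125, 145, 162, 175] | 224 [42, 41, 37, 47, 83, 126, 150, 143]
225 [52, 65, 78, 100, 97, 100, 125, 163] | 226 [131, 128, 127, 128, 105, 95, 94, 113]
227 [136, 134, 133, 135, 117, 101, 86, 79] | 228 [139, 133, 135, 135, 147, 110, 88, 79]
229 [136, 138, 134, 141, 171, 143, 105, 83] | 230 [133, 135, 132, 138, 174, 175, 147, 103]
231 [136, 133, 133, 146, 205, 175, 173, 148] | 232 [133, 116, 120, 143, 208, 201, 166, 170]
yellow [([322, 211, 15, 34, 263], array([327.8, 229.2])), ([350, 239, 9, 9, 41], array([354.5, 242.3]))]
28.35 [580.2  88.1 152. ] [-0.1  0.4 -0.4]
```

The pointer has settled at row 221.6, level being about 222 (midway between its stop rows 210.3 and 233.6). I'll retract upward and let it rest.

Emit:
carry_out(
  moves=[
    {"tx":-0.03,"ty":0,"tz":0,"twist":0,"fingers":0},
    {"tx":0,"ty":0,"tz":-0.15,"twist":0,"fingers":0},
    {"tx":0,"ty":0,"tz":-0.2,"twist":0,"fingers":0},
    {"tx":0,"ty":0,"tz":-0.1,"twist":0,"fingers":0},
    {"tx":0,"ty":0,"tz":0,"twist":0,"fingers":0},
    {"tx":0,"ty":0,"tz":0,"twist":0,"fingers":0},
    {"tx":0,"ty":0,"tz":0,"twist":0,"fingers":0},
    {"tx":0,"ty":0,"tz":0,"twist":0,"fingers":0},
    {"tx":0,"ty":0,"tz":0,"twist":0,"fingers":0},
    {"tx":0,"ty":0,"tz":0,"twist":0,"fingers":0},
    {"tx":0,"ty":0,"tz":0,"twist":0,"fingers":0},
    {"tx":0,"ty":0,"tz":0,"twist":0,"fingers":0},
  ],
)

```text
clock: 29.85
eef_pos: [580.3, 79.0, 287.0]
tool_rot: [3.141, 0.0, 1.573]
force: [-0.2, -0.7, -0.5]
width: 0.1
gripper_force: 0.0
```

```bash
python3 -c "
from h import *
row()
S=eyes.get_image('side'); b=proj(S,[580,-178,155]); print('pan px',b.round(1),'cap px',proj(S,[580,-178,245]).round(1))
d=cv2.absdiff(S['color'],cv2.imread('pics/side0.png')).max(2)
print((d[205:285:4,350:405:3]//10).tolist())
"
```

```text
207 [123, 151, 167, 148, 124, 121, 117, 117] | 208 [123, 118, 150, 154, 121, 119, 120, 120]
209 [133, 122, 116, 120, 112, 117, 121, 117] | 210 [137, 131, 123, 109, 88, 110, 116, 117]
211 [136, 137, 133, 117, 113, 119, 118, 119] | 212 [136, 137, 130, 88, 116, 119, 118, 122]
213 [134, 132, 123, 86, 103, 117, 120, 119] | 214 [109, 101, 80, 51, 55, 109, 118, 116]
215 [44, 42, 39, 32, 51, 108, 119, 117] | 216 [50, 65, 78, 65, 102, 115, 116, 119]
217 [130, 130, 126, 105, 115, 119, 118, 121] | 218 [134, 133, 130, 106, 118, 119, 117, 121]
219 [135, 135, 131, 105, 116, 117, 116, 115] | 220 [138, 138, 131, 104, 113, 114, 114, 81]
221 [138, 132, 111, 94, 102, 112, 116, 110] | 222 [133, 127, 78, 75, 124, 159, 165, 160]
223 [106, 97, 61, 64, 125, 136, 153, 162] | 224 [41, 39, 37, 46, 87, 129, 154, 159]
225 [50, 60, 79, 99, 101, 99, 129, 177] | 226 [129, 130, 129, 126, 107, 96, 99, 125]
227 [135, 135, 132, 131, 114, 96, 85, 80] | 228 [137, 137, 136, 138, 146, 113, 86, 85]
229 [138, 135, 136, 139, 169, 145, 101, 84] | 230 [136, 134, 135, 141, 173, 176, 148, 106]
231 [135, 133, 135, 144, 205, 172, 1
[... 729 characters left out ...]
, 0, 0, 3, 2, 4, 3, 0, 1, 0, 0, 0, 0, 0, 0, 1], [4, 8, 7, 2, 0, 0, 4, 2, 2, 2, 2, 5, 0, 0, 0, 0, 0, 0, 0], [0, 0, 0, 0, 0, 0, 3, 1, 1, 2, 2, 1, 1, 0, 0, 0, 0, 0, 0], [1, 1, 1, 1, 0, 0, 2, 1, 1, 1, 1, 3, 0, 0, 0, 0, 0, 0, 0], [0, 0, 1, 3, 1, 2, 2, 2, 2, 3, 3, 2, 2, 0, 0, 0, 0, 0, 0], [1, 2, 1, 6, 4, 2, 1, 0, 1, 0, 0, 1, 2, 1, 7, 2, 0, 0, 0], [0, 0, 0, 3, 4, 6, 1, 1, 0, 1, 0, 1, 1, 3, 0, 3, 5, 0, 0], [2, 3, 2, 0, 0, 0, 1, 1, 5, 3, 1, 1, 0, 0, 0, 0, 0, 0, 0], [1, 12, 7, 0, 1, 0, 1, 1, 0, 0, 0, 0, 0, 1, 1, 2, 0, 0, 0], [0, 5, 11, 2, 1, 2, 2, 0, 0, 0, 0, 1, 2, 5, 2, 2, 0, 0, 0], [0, 1, 0, 0, 7, 7, 2, 5, 1, 2, 4, 5, 9, 3, 0, 1, 0, 1, 0], [1, 1, 1, 0, 10, 9, 12, 0, 6, 3, 0, 0, 0, 0, 0, 0, 0, 0, 0]]
```

Emit:
carry_out(
  moves=[
    {"tx":0,"ty":0,"tz":0,"twist":0,"fingers":0},
    {"tx":0,"ty":0,"tz":0,"twist":0,"fingers":0},
    {"tx":0,"ty":0,"tz":0,"twist":0,"fingers":0},
    {"tx":0,"ty":0,"tz":0,"twist":0,"fingers":0},
    {"tx":0,"ty":0,"tz":0,"twist":0,"fingers":0},
    {"tx":0,"ty":0,"tz":0,"twist":0,"fingers":0},
    {"tx":0,"ty":0,"tz":0,"twist":0,"fingers":0},
    {"tx":0,"ty":0,"tz":0,"twist":0,"fingers":0},
  ],
)

```text
clock: 30.95
eef_pos: [580.2, 79.0, 287.0]
tool_rot: [3.142, -0.0, 1.573]
force: [-0.3, 0.3, 0.4]
width: 0.1
gripper_force: 0.0
```

```bash
python3 -c "
from h import *
g=cv2.cvtColor(eyes.get_image('side')['color'],cv2.COLOR_BGR2GRAY)
for v in range(219,225): print(v,g[v,314:322].tolist())
print(job.finish_job())"
```

```text
219 [134, 135, 132, 104, 117, 120, 118, 117]
220 [135, 134, 136, 103, 111, 116, 116, 81]
221 [135, 135, 126, 100, 104, 113, 116, 109]
222 [134, 127, 79, 76, 123, 158, 165, 159]
223 [107, 99, 60, 66, 124, 138, 150, 159]
224 [40, 33, 38, 46, 86, 128, 153, 162]
the job is handed in; nothing more can be done
None
```

I handed the job in at about 31 s: the shaker stands upright on the pan, the pointer rests level between the thick marks by my image measurements, and the arm is clear; the hand-in gave no verdict.

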